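Close the shelf stops up to the row of spice jars

ROBOT

A 7-joint arm with a two-finger parallel gripper is mounted at the origin on the work surface. World frame = base frame: x ahead of the robot, y to its left, z up, the work surface at z = 0. Lengths are in m, angles in degrees, forces in N, time in s.
With the tool pointing down it reaches from about 0.425 to 1.025 m from the base axis. Payload 3.6 kg.
Tool frame: the origin (TCP) lies at the very end of the fingers, on their centre line; the grasp point (between the pads) lies 19 mm behind it (robot.hold_point_z is the distance from the TCP to the grasp point, in m); z points along the fingers, y is the direction in which the jaws open and shut (so a half turn about z gives the same grasp; the last joint's range is limited). The gripper opens to 85 mm and grips with 20 to 120 N. Pads are 22 mm wide; open, the fingers measure 114 mm over their backs; the gripper's body (76 mm by 85 mm) begins 54 mm behind the grasp point. The pads swing forward as they close: fully open they stand 13 mm farther back than shut.
Start: joints at [-73.253, 33.873, 2.773, 92.16, -1.908, 54.013, -1.931], TCP at [0.273, 0.672, 0.231] pointing down, gripper open.
Joint ranges: [-153.93, 153.93], [-27.13, 128.08], [-72.61, 78.16], [10.71, 143.7], [-87.88, 267.88], [4.46, 118.87], [-176.78, 176.78]. Speed limits (degrees/s): [147.25, 147.25, 180, 180, 180, 180, 180].

INTERFACE

Orientations are given as [roll, pitch, yaw] about the fixed x, y, z axes, in that order (R = Rz(yaw) Ry(pitch) Rx(roll)).
In Python, from rig import robot, viewer gives the robot as it stands. The module is installed in compiled form; this text tells all that it offers.
- The arm moves only by the tool drive_tool, never from a script. Its argument "rows" is a list of rows, each a list of 7 numbers: the shift along the world's x, y, z in mm, then the turn, a rotation vector about the world's x, y, z in rad, then the opening, from 0 (shut) to 1 (fully open). A call has exactly 5 rows; each row is the pose to reach, as a shift and turn from the pose commanded when the call began; what a row does not reach only later rows make up. A row lasts 1/10 s, in which the tool goes at most 50 mm and 8.59 degrees, less where a joint would pass 70% of its speed; a pose out of reach is approached as far as the arm can. A call with a gripper value outside its range is refused whole. The fingers move at their own pace and stop on an object; "force" is the grip in N (left out, the last holds). Time passes only in rows, so rows that repeat a pose let the fingers close, or fill a call up. It gives the time, the measured TCP pose, the force and the opening at its end, in the units of the state.
- robot.get_state(): the state, without advancing time (a new reading comes with each control period).
- viewer.capture(name): name is "scene" or "top" or "wrist"; returns a dict with "frame" (400x640x3 uint8, red, green, blue), "K" (3x3 intrinsics, pixels), "origin" and "rotation" of the camera in the world. Camera axes: x right, y down, z forward; pixel columns grow to the right and rows downward; lengths in m; the calibration is good to about 2 mm. A picture is of the moment at which its call begins. There is no depth.
- robot.finish_job(): hands the job in, once; it reports no verdict.
The state is a dict: "time": time; "joint_pos": joint angles; "joint_velocities": joint speeds; "effort": joint torques, N m; "tool_pos": TCP position; "eef_rot": TCP orientation; "wrist_force": force on the tool from outside, world axes, zero at the start; "ft_torque": the same for the moment, N m; "opening": opening from 0.0 (shut) to 1.0 (fully open).
Only numpy, scipy, OpenCV 4.12 (cv2) and the standard library are available. Lean on these libraries where they do the work, as an engineer would, in place of code of your own. Each camera call takes 0.05 s, during which the arm holds its last target. There are 200 camera calls.

TASK

The two shelf stops on the notched rail were slid apart for restocking. With the fingertips, push each stop gently along its rail towards the row of spice jars until its spring catch drops into a notch so near the row that no further jar would fit between stop and row. Do not pinch the stops or pull up their catches, leave the jars standing where they are and everything else alone, and finish clear of it all.

Things in the scene. Friction and masses are not known exactly. Their poses are not given: they have to be found in the camera images.
- rack: pine shelf board 130 mm (its x) x 600 mm (its y) x 18 mm thick lying fixed on the counter, with a 10 mm high bead along its robot-side edge; origin at the centre of its underside, x pointing away from the robot, y along the board to the robot's left. A row of three jars stands on it, a sheet-steel stop on either side of the row
- rail_top (a point): middle of the top of the aluminium rail along the board's far edge (rack x = 80, y = 0, z = 30 mm); axes as the rack's. The rail is 20 mm wide. V notches, 14 mm wide and 6 mm deep, are cut in its top every 40 mm, centred at rack y = +-20, +-60, +-100, +-140, +-180, +-220 and +-260 mm
- stop_left_plate (a point): mid-thickness of the left stop's upright grey plate, 60 mm above the counter, at rack x = 0; axes as the rack's. The plate is 4 mm thick (rack y), spans rack x = -50 to +58 mm, 22 to 97 mm above the counter. A low foot sticks out 28 mm on its outer (+y) side, top 24 mm up. At rack x = 55 to 97 mm a saddle 44 mm long, centred on the plate, straddles the rail
- stop_left (a joint): slide of the left stop along the rail, m: plate's mid-plane at rack y = +260 mm - this value; 0 (outer end) to 0.23. Sliding takes 2 to 3 N; from about 5 mm before a notch's centre the catch draws the stop in (the push drops to nothing); 7 to 9 N push it out again
- catch_left (a joint): the left stop's spring catch, in the saddle at rack x = 80 mm, in line with the plate: upright sprung pin with a 16 mm roller nose with a black knob 22 mm wide, top 77 mm above the counter. Value is its height, m: about -0.0005 while the nose rides on top of the rail, about -0.004 when dropped into a notch, positive if pulled up
- stop_right_plate (a point): mid-thickness of the right stop's upright grey plate, 60 mm above the counter, at rack x = 0; axes as the rack's. The plate is 4 mm thick (rack y), spans rack x = -50 to +58 mm, 22 to 97 mm above the counter. A low foot sticks out 28 mm on its outer (-y) side, top 24 mm up. At rack x = 55 to 97 mm a saddle 44 mm long, centred on the plate, straddles the rail
- stop_right (a joint): slide of the right stop along the rail, m: plate's mid-plane at rack y = -260 mm + this value; 0 (outer end) to 0.23. Sliding takes 2 to 3 N; from about 5 mm before a notch's centre the catch draws the stop in (the push drops to nothing); 7 to 9 N push it out again
- catch_right (a joint): the right stop's spring catch, in the saddle at rack x = 80 mm, in line with the plate: upright sprung pin with a 16 mm roller nose with a black knob 22 mm wide, top 77 mm above the counter. Value is its height, m: about -0.0005 while the nose rides on top of the rail, about -0.004 when dropped into a notch, positive if pulled up
- jar_left: left spice jar of the row of three standing on the board: glass with a black cap, 50 mm diameter, 72 mm tall, about 0.14 kg; origin at the centre of its underside; neighbours stand 2 mm apart along the rack's y (left is at larger y)
- jar_middle: middle spice jar of the row of three standing on the board: glass with a black cap, 50 mm diameter, 72 mm tall, about 0.14 kg; origin at the centre of its underside; neighbours stand 2 mm apart along the rack's y (middle one)
- jar_right: right spice jar of the row of three standing on the board: glass with a black cap, 50 mm diameter, 72 mm tall, about 0.14 kg; origin at the centre of its underside; neighbours stand 2 mm apart along the rack's y (left is at larger y)
- spare_jar: another jar exactly like those in the row, standing on the counter on the robot's side of the board; not part of the row, leave alone; origin at the centre of its underside
- pepper_mill: dark turned wooden pepper mill, 54 mm wide, 158 mm tall, standing beyond the rail; leave alone; origin at the centre of its underside
- spice_tin: upright tin 46 x 66 x 88 mm standing beyond the rail; leave alone; origin at the centre of its underside
- extract_bottle: amber bottle 42 mm wide, 115 mm tall standing beyond the rail; leave alone; origin at the centre of its underside
- mortar: brass mortar, 90 mm wide, 68 mm tall, left of the board; leave alone; origin at the centre of its underside
- scoop: steel scoop 190 mm long with a wooden handle, lying on the robot's side of the board; leave alone; origin under the join of bowl and handle, bowl along its +x
- label_carton: cardboard carton 75 x 105 x 45 mm right of the board; leave alone; origin at the centre of its underside
Things that resemble listed ones, but are neither listed nor needed, are in the scene too. What is shaped like the jar_right but blue is not meant. What is shaped like the jar_left but purple is not meant.

How it is judged:
By the outcome, as a careful person would: the job done as asked, in the order asked, and still so for the second after the job is handed in, with the robot touching nothing.
It also fails if it takes over 67 s, if anything falls off the work surface, if the arm or the gripper's body presses on something with over 40 N, if the wrist force passes 120 N, or if a joint passes its speed limit or range.

## Working session

There is one attempt and no reset: what is moved stays moved. The work goes in short steps, Python scripts to look and compute and a tool call to move; the robot and the scene stay as the last step left them, time stands still between calls to the robot, and variables do not carry over. Pictures are saved under pics/ and viewed, about 8 in all and at most 12, crops included, and the job is handed in when it is done.

Besides the shell and the picture viewer there is one more tool, called after "Emit:" as name(argument=value, ...) on one line, values as JSON. drive_tool: Moves the arm, as the interface text tells. Its arguments: {"type":"object","properties":{"rows":{"type":"array"},"force":{"type":"number"}},"required":["rows"]}

```bash
mkdir -p pics
cat > h.py <<'E'
import cv2,numpy as np,json
from rig import robot,viewer
def snap(cam,name):
    c=viewer.capture(cam); cv2.imwrite(f'pics/{name}.png',c['frame'][:,:,::-1])
    np.savez(f'pics/{name}.npz',**{k:np.array(c[k]) for k in('frame','K','origin','rotation')}); return c
def load(name): return np.load(f'pics/{name}.npz')
def ray(c,u,v,z):
    d=c['rotation']@np.linalg.inv(c['K'])@np.array([u,v,1.]); o=c['origin']; return o+d*(z-o[2])/d[2]
def proj(c,p):
    q=c['K']@(c['rotation'].T@(np.array(p)-c['origin'])); return q[:2]/q[2]
E
python3 - <<'E'
from h import *
for n in('top','scene'):
    c=snap(n,n+'0'); print(n,c['origin'],np.round(c['rotation'],3).tolist(),c['K'][0,0])
a=cv2.imread('pics/top0.png');cv2.imwrite('pics/top0b.png',cv2.resize(a,(800,500)))
print(robot.get_state())
E
```

```text
top [0.46764661 0.01735158 1.45676411] [-174.974, -1.39, -90.839] 402.1988267279968
scene [ 1.22616372 -0.61667434  1.31240607] [-143.65, 0.281, 46.429] 477.4427949328903
{'time': 0.1, 'joint_pos': array([-73.25255051,  33.92205748,   2.76692156,  92.22847998,
        -1.90802792,  54.01176994,  -1.93160016]), 'joint_velocities': array([-0.05819023, -0.03261371,  0.10102416, -0.22058725, -0.06117152,
        0.04744414, -0.03285174]), 'effort': array([ 4.69487466e-03, -5.50000978e+01,  1.55309971e+00, -1.98823500e+01,
        9.68951499e-03,  3.79678997e-03,  1.60373261e-06]), 'tool_pos': array([0.27252127, 0.67103304, 0.23023872]), 'eef_rot': array([-1.79883950e+02,  6.14161035e-03,  1.57899819e+02]), 'wrist_force': array([ 0.08865101,  0.22687815, -0.02616815]), 'ft_torque': array([ 0.0034473 ,  0.01527603, -0.00515803]), 'opening': 0.99851559806533}
```

View pics/top0.png

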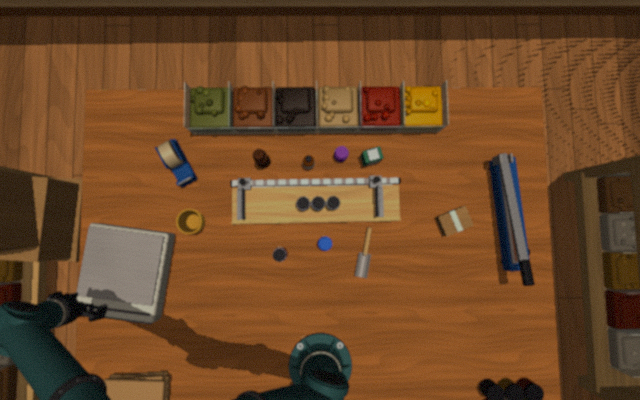

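View pics/scene0.png

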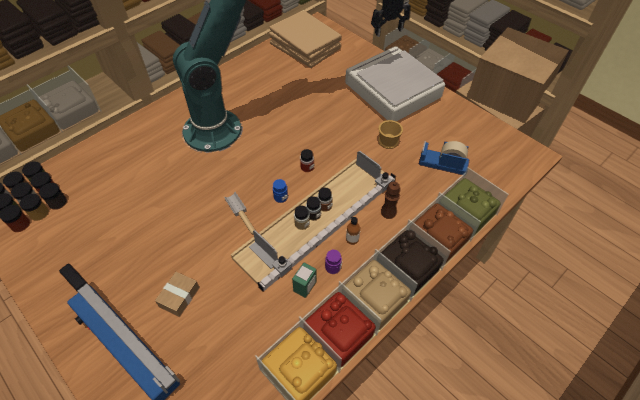

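The top view shows the rack at about (231–400, 178–223), with jars at (303/318/333, 204), the left stop at (242, 200) and the right stop at (378, 198). Next I'll enlarge that area to measure it.

```bash
cat >> h.py <<'E'
from scipy.spatial.transform import Rotation as R
def fix(c):
    c={k:np.array(c[k]) for k in('K','origin','rotation')}
    if c['rotation'].ndim==1: c['rotation']=R.from_euler('xyz',c['rotation'],degrees=True).as_matrix()
    return c
E
python3 - <<'E'
from h import *
a=cv2.imread('pics/top0.png')[140:260,225:405]
a=cv2.resize(a,None,fx=4.4,fy=4.4,interpolation=cv2.INTER_CUBIC)
b=cv2.imread('pics/scene0.png')
cv2.imwrite('pics/topc.png',cv2.convertScaleAbs(a,alpha=1.5,beta=10))
c=fix(load('top0'))
for p,z in [((231,223),.018),((400,220),.018),((231,181),.03),((400,180),.03),((318,204),.072),((242,200),.097),((378,198),.097)]: print(p,ray(c,*p,z).round(4))
E
```

```text
(231, 223) [0.501  0.3079 0.018 ]
(400, 220) [ 0.5032 -0.2955  0.018 ]
(231, 181) [0.6497 0.3062 0.03  ]
(400, 180) [ 0.6463 -0.2975  0.03  ]
(318, 204) [ 0.5609 -0.0012  0.072 ]
(242, 200) [0.5761 0.2554 0.097 ]
(378, 198) [ 0.5771 -0.2055  0.097 ]
```

View pics/topc.png

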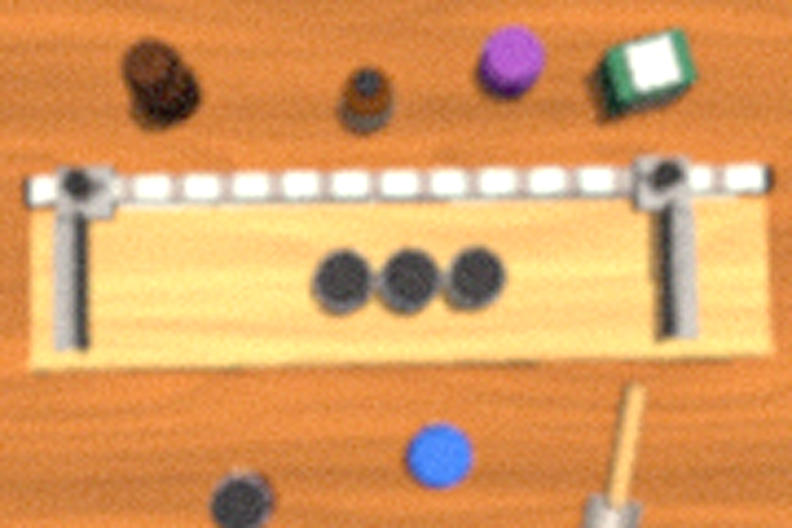

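Run:
```python
from h import *
c=fix(load('top0'))
P=lambda u,v,z: ray(c,225+(u+.5)/4.4-.5,140+(v+.5)/4.4-.5,z)
rl=P(27,190,.03);rr=P(770,180,.03)
nl=P(30,370,.018);nr=P(772,355,.018)
print('rail',rl.round(4),rr.round(4),'near',nl.round(4),nr.round(4))
ey=(rl-rr)+(nl-nr); ey[2]=0; ey/=np.linalg.norm(ey); ex=np.array([ey[1],-ey[0],0])
print('yaw',np.degrees(np.arctan2(-ey[0],ey[1])))
o=(rl+rr+nl+nr)/4; o=o-ex*((.08-.065)/2)   # rail mid x=80, near edge x=-65
print('origin',o.round(4), 'len',np.linalg.norm(rl-rr),'depth',((rl+rr-nl-nr)/2@ex))
def rk(n,u,v,z): p=P(u,v,z); d=p-o; print(n,'world',p.round(4),'rack x,y mm',(1e3*d@ex).round(1),(1e3*d@ey).round(1))
for n,u,v in(('jl',345,275),('jm',410,277),('jr',477,274)): rk(n,u,v,.072)
rk('Lknob',79,186,.077);rk('Rknob',667,175,.077)
rk('Lplate bot inner',88,300,.022);rk('Lplate top',72,300,.097)
rk('Rplate bot inner',659,300,.022);rk('Rplate top',675,300,.097)
rk('mill',150,55,.158);rk('tin',655,65,.088);rk('bottle',368,80,.115);rk('spare',242,500,.072);rk('mortar',P and -150,350,.068)
# notches along rail: profile
a=cv2.imread('pics/top0.png').astype(float)
for y in range(-280,281,20):
    q=o+ex*.08+ey*y/1e3; q[2]=.03; u,v=proj(c,q); 
    print(y,int(cv2.getRectSubPix(a.astype(np.float32),(1,3),(float(u),float(v))).mean()),end='; ')
```

```text
rail [0.6433 0.3071 0.03  ] [ 0.6444 -0.296   0.03  ] near [0.4985 0.3064 0.018 ] [ 0.5021 -0.2958  0.018 ]
yaw 0.22895070432189826
origin [0.5646 0.0054 0.024 ] len 0.6030995395611196 depth 0.14355208149649162
jl world [0.5681 0.0503 0.072 ] rack x,y mm 3.7 44.9
jm world [ 0.5659 -0.0006  0.072 ] rack x,y mm 1.3 -6.0
jr world [ 0.5676 -0.0532  0.072 ] rack x,y mm 2.8 -58.6
Lknob world [0.6402 0.2571 0.077 ] rack x,y mm 76.6 251.4
Rknob world [ 0.6435 -0.2042  0.077 ] rack x,y mm 78.1 -209.9
Lplate bot inner world [0.5542 0.2592 0.022 ] rack x,y mm -9.4 253.9
Lplate top world [0.5498 0.2588 0.097 ] rack x,y mm -13.7 253.4
Rplate bot inner world [ 0.548  -0.2038  0.022 ] rack x,y mm -17.4 -209.1
Rplate top world [ 0.5437 -0.2046  0.097 ] rack x,y mm -21.7 -209.9
mill world [0.7272 0.191  0.158 ] rack x,y mm 163.4 184.9
tin world [ 0.7293 -0.1953  0.088 ] rack x,y mm 164.0 -201.3
bottle world [0.7147 0.0301 0.115 ] rack x,y mm 150.2 24.1
spare world [0.3946 0.1318 0.072 ] rack x,y mm -169.5 127.0
mortar world [0.5149 0.4357 0.068 ] rack x,y mm -48.0 430.5
-280 171; -260 121; -240 166; -220 48; -200 91; -180 125; -160 174; -140 123; -120 174; -100 129; -80 173; -60 127; -40 176; -20 127; 0 175; 20 124; 40 175; 60 124; 80 175; 100 130; 120 173; 140 128; 160 173; 180 127; 200 170; 220 127; 240 112; 260 36; 280 149;
```

Emit:
drive_tool(rows=[[32, -36, -8, 0, 0, -0.12, 0], [64, -72, -16, 0, 0, -0.24, 0], [96, -108, -24, 0, 0, -0.36, 0], [128, -144, -32, 0, 0, -0.48, 0], [160, -180, -40, 0, 0, -0.6, 0]], force=40)

```text
time: 0.6
tool_pos: [0.4336, 0.4899, 0.1907]
eef_rot: [-180.0, 0.0, 123.3]
wrist_force: [0.2, 0.2, 1.7]
opening: 0.143
```

Emit:
drive_tool(rows=[[32, -36, -8, 0, 0, -0.12, 0], [64, -72, -16, 0, 0, -0.24, 0], [96, -108, -24, 0, 0, -0.36, 0], [128, -144, -32, 0, 0, -0.48, 0], [162, -180, -40, 0, 0, -0.585, 0]])

```text
time: 1.1
tool_pos: [0.5951, 0.3104, 0.1506]
eef_rot: [-179.9, 0.0, 89.8]
wrist_force: [0.3, 0.8, -1.0]
opening: -0.001
```

Emit:
drive_tool(rows=[[0, 0, 0, 0, 0, 0, 0], [0, 0, 0, 0, 0, 0, 0], [0, 0, 0, 0, 0, 0, 0], [0, 0, 0, 0, 0, 0, 0], [0, 0, 0, 0, 0, 0, 0]])

```text
time: 1.6
tool_pos: [0.5936, 0.3137, 0.1514]
eef_rot: [-180.0, -0.1, 90.2]
wrist_force: [0.3, 0.1, -0.0]
opening: -0.001
```

Run:
```python
from h import *
c=snap('wrist','w1'); c=fix(c)
a=cv2.imread('pics/w1.png'); cv2.imwrite('pics/w1.png',cv2.convertScaleAbs(a,alpha=1.4,beta=10))
print(c['origin'],robot.get_state()['tool_pos'])
```

```text
[0.59361208 0.38325504 0.29397785] [0.59380915 0.3133688  0.15145462]
```

View pics/w1.png

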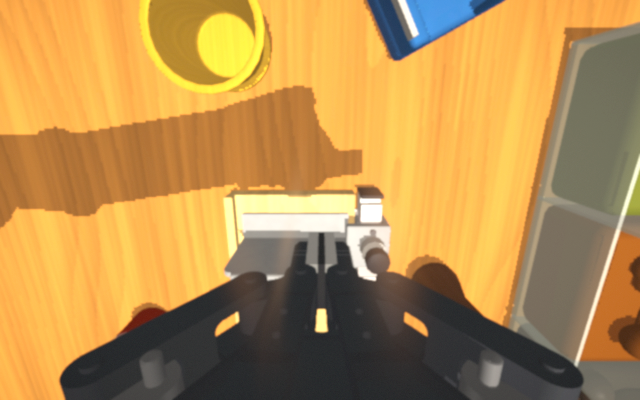

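The wrist view shows the left stop from outside: foot at rows 213–235, plate at columns 228–345, saddle and knob at (375, 258), and the fingertips ending beside the plate.

Run:
```python
from h import *
c=fix(load('w1'))
for n,u,v,z in(('foot outer',295,213,.024),('plate foot junction',295,235,.024),('board end',295,193,.018),('knob',377,258,.077),('rail end L',358,187,.03),('rail far',382,187,.03)): print(n,ray(c,u,v,z).round(4))
for p in ([.594,.313,.151],[.594,.324,.151],[.594,.302,.151]): print(proj(c,p))
```

```text
foot outer [0.5675 0.2887 0.024 ]
plate foot junction [0.567  0.2646 0.024 ]
board end [0.5674 0.308  0.018 ]
knob [0.6415 0.2671 0.077 ]
rail end L [0.6292 0.3175 0.03  ]
rail far [0.6522 0.3176 0.03  ]
[321.434577   247.50332781]
[321.52613018 229.04988986]
[321.34650174 265.25575495]
```

Emit:
drive_tool(rows=[[0, 0, -25, 0, 0, 0, 0], [0, 0, -50, 0, 0, 0, 0], [0, 0, -75, 0, 0, 0, 0], [0, 0, -104, 0, 0, 0, 0], [0, -10, -104, 0, 0, 0, 0]])

```text
time: 2.15
tool_pos: [0.591, 0.3034, 0.0437]
eef_rot: [-179.6, 0.1, 90.2]
wrist_force: [-1.1, -0.2, -1.3]
opening: -0.002
```

Emit:
drive_tool(rows=[[0, -4, 0, 0, 0, 0, 0], [0, -8, 0, 0, 0, 0, 0], [0, -12, 0, 0, 0, 0, 0], [0, -16, 0, 0, 0, 0, 0], [0, -20, 0, 0, 0, 0, 0]])

```text
time: 2.65
tool_pos: [0.5952, 0.2817, 0.0482]
eef_rot: [179.9, -0.0, 90.0]
wrist_force: [-0.2, 0.7, 0.9]
opening: 0.0
```

Emit:
drive_tool(rows=[[0, -3, 0, 0, 0, 0, 0], [0, -6, 0, 0, 0, 0, 0], [0, -9, 0, 0, 0, 0, 0], [0, -12, 0, 0, 0, 0, 0], [0, -15, 0, 0, 0, 0, 0]])

```text
time: 3.15
tool_pos: [0.5948, 0.268, 0.0475]
eef_rot: [180.0, -0.1, 90.1]
wrist_force: [-0.4, 3.8, 0.7]
opening: 0.003
```

Emit:
drive_tool(rows=[[0, -4, 0, 0, 0, 0, 0], [0, -8, 0, 0, 0, 0, 0], [0, -12, 0, 0, 0, 0, 0], [0, -16, 0, 0, 0, 0, 0], [0, -20, 0, 0, 0, 0, 0]])

```text
time: 3.65
tool_pos: [0.5946, 0.2452, 0.0472]
eef_rot: [-180.0, 0.1, 90.0]
wrist_force: [-1.0, 1.1, -0.0]
opening: 0.003
```

Emit:
drive_tool(rows=[[0, -4, 0, 0, 0, 0, 0], [0, -8, 0, 0, 0, 0, 0], [0, -12, 0, 0, 0, 0, 0], [0, -16, 0, 0, 0, 0, 0], [0, -20, 0, 0, 0, 0, 0]])

```text
time: 4.15
tool_pos: [0.5944, 0.2276, 0.047]
eef_rot: [-180.0, -0.0, 90.1]
wrist_force: [-0.6, 3.5, -1.1]
opening: -0.001
```

Emit:
drive_tool(rows=[[0, -4, 0, 0, 0, 0, 0], [0, -8, 0, 0, 0, 0, 0], [0, -12, 0, 0, 0, 0, 0], [0, -16, 0, 0, 0, 0, 0], [0, -20, 0, 0, 0, 0, 0]])

```text
time: 4.65
tool_pos: [0.5945, 0.2052, 0.0473]
eef_rot: [-180.0, 0.1, 90.0]
wrist_force: [-0.4, -0.3, 0.5]
opening: -0.002
```

Emit:
drive_tool(rows=[[0, -4, 0, 0, 0, 0, 0], [0, -8, 0, 0, 0, 0, 0], [0, -12, 0, 0, 0, 0, 0], [0, -16, 0, 0, 0, 0, 0], [0, -20, 0, 0, 0, 0, 0]])

```text
time: 5.15
tool_pos: [0.5946, 0.1878, 0.0474]
eef_rot: [180.0, -0.1, 90.1]
wrist_force: [0.5, 3.5, -1.2]
opening: 0.003
```

Run:
```python
from h import *
c=snap('top','top1'); s=robot.get_state(); print(s['time'],s['tool_pos'],s['wrist_force'])
a=cv2.imread('pics/top1.png')[140:260,225:405]
cv2.imwrite('pics/top1c.png',cv2.convertScaleAbs(cv2.resize(a,None,fx=4.4,fy=4.4,interpolation=cv2.INTER_CUBIC),alpha=1.5,beta=10))
```

```text
5.2 [0.59462702 0.18596505 0.04737294] [ 0.08608185  2.81767238 -1.15571227]
```

View pics/top1c.png

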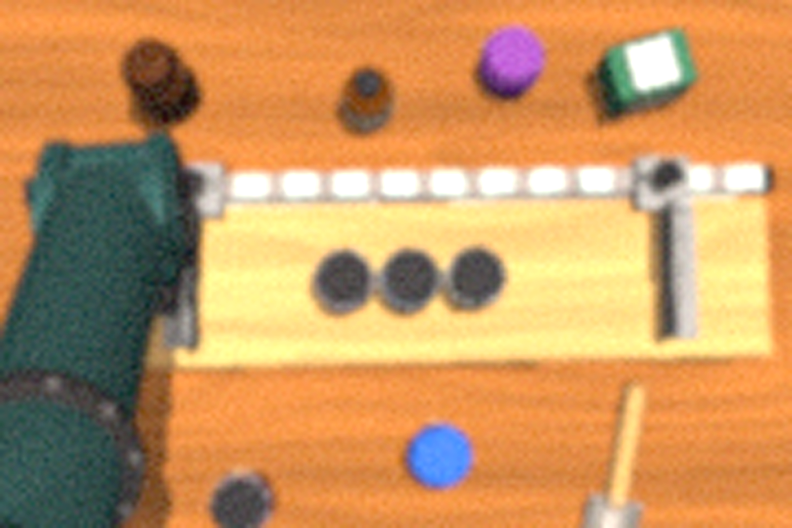

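The left stop is following the fingers, with its saddle end at u=222 and the jars unmoved. I'll carry on through the 140 mm notch and then slow down.

Emit:
drive_tool(rows=[[0, -4, 0, 0, 0, 0, 0], [0, -8, 0, 0, 0, 0, 0], [0, -12, 0, 0, 0, 0, 0], [0, -16, 0, 0, 0, 0, 0], [0, -20, 0, 0, 0, 0, 0]])

```text
time: 5.7
tool_pos: [0.5947, 0.1654, 0.0473]
eef_rot: [-180.0, 0.1, 90.0]
wrist_force: [-1.2, -0.1, -0.0]
opening: -0.003
```

Emit:
drive_tool(rows=[[0, -4, 0, 0, 0, 0, 0], [0, -8, 0, 0, 0, 0, 0], [0, -12, 0, 0, 0, 0, 0], [0, -16, 0, 0, 0, 0, 0], [0, -20, 0, 0, 0, 0, 0]])

```text
time: 6.2
tool_pos: [0.5948, 0.1476, 0.0474]
eef_rot: [180.0, -0.1, 90.1]
wrist_force: [0.4, 4.2, -0.3]
opening: 0.001
```

Emit:
drive_tool(rows=[[0, -2, 0, 0, 0, 0, 0], [0, -4, 0, 0, 0, 0, 0], [0, -6, 0, 0, 0, 0, 0], [0, -8, 0, 0, 0, 0, 0], [0, -10, 0, 0, 0, 0, 0]])

```text
time: 6.7
tool_pos: [0.5948, 0.1366, 0.0474]
eef_rot: [180.0, 0.0, 90.0]
wrist_force: [0.5, 2.5, -0.3]
opening: 0.0
```

Emit:
drive_tool(rows=[[0, -1, 0, 0, 0, 0, 0], [0, -2, 0, 0, 0, 0, 0], [0, -3, 0, 0, 0, 0, 0], [0, -4, 0, 0, 0, 0, 0], [0, -5, 0, 0, 0, 0, 0]])

```text
time: 7.2
tool_pos: [0.5949, 0.1318, 0.0474]
eef_rot: [180.0, 0.0, 90.0]
wrist_force: [1.1, 2.8, -0.4]
opening: 0.002
```

Emit:
drive_tool(rows=[[0, -0.6, 0, 0, 0, 0, 0], [0, -1.2, 0, 0, 0, 0, 0], [0, -1.8, 0, 0, 0, 0, 0], [0, -2.4, 0, 0, 0, 0, 0], [0, -3, 0, 0, 0, 0, 0]])

```text
time: 7.7
tool_pos: [0.5943, 0.1279, 0.0473]
eef_rot: [-180.0, 0.1, 90.0]
wrist_force: [0.2, 0.8, -0.3]
opening: -0.001
```

Emit:
drive_tool(rows=[[0, -0.4, 0, 0, 0, 0, 0], [0, -0.8, 0, 0, 0, 0, 0], [0, -1.2, 0, 0, 0, 0, 0], [0, -1.6, 0, 0, 0, 0, 0], [0, -2, 0, 0, 0, 0, 0]])

```text
time: 8.2
tool_pos: [0.5946, 0.1267, 0.0473]
eef_rot: [-180.0, 0.0, 90.0]
wrist_force: [0.8, -0.7, -0.3]
opening: -0.003
```

The push force has gone to zero, so the stop was drawn into the notch at 100 mm. I'll retreat outward and up, then cross to the right side.

Emit:
drive_tool(rows=[[0, 10, 0, 0, 0, 0, 0], [0, 20, 10, 0, 0, 0, 0], [0, 25, 45, 0, 0, 0, 0], [0, 25, 85, 0, 0, 0, 0], [0, 25, 125, 0, 0, 0, 0]])

```text
time: 8.7
tool_pos: [0.5942, 0.1538, 0.174]
eef_rot: [-180.0, -0.0, 90.1]
wrist_force: [0.5, 0.6, 0.6]
opening: 0.001
```

Emit:
drive_tool(rows=[[0, -40, 0, 0, 0, 0, 0], [0, -80, 0, 0, 0, 0, 0], [0, -120, 0, 0, 0, 0, 0], [0, -160, 0, 0, 0, 0, 0], [0, -200, 0, 0, 0, 0, 0]])

```text
time: 9.2
tool_pos: [0.5951, -0.0481, 0.1733]
eef_rot: [179.9, -0.0, 90.1]
wrist_force: [1.9, 0.4, 0.0]
opening: -0.003
```

Emit:
drive_tool(rows=[[0, -45, 0, 0, 0, 0, 0], [0, -90, 0, 0, 0, 0, 0], [0, -135, 0, 0, 0, 0, 0], [0, -180, 0, 0, 0, 0, 0], [0, -208, 0, 0, 0, 0, 0]])

```text
time: 9.7
tool_pos: [0.5948, -0.2598, 0.1735]
eef_rot: [179.9, 0.1, 89.8]
wrist_force: [-0.4, -0.1, 0.0]
opening: 0.001
```

Run:
```python
from h import *
c=snap('top','top2'); w=snap('wrist','w2'); s=robot.get_state(); print(s['time'],s['tool_pos'],s['wrist_force'])
f=lambda n,r:cv2.convertScaleAbs(cv2.resize(cv2.imread(f'pics/{n}.png')[r],None,fx=4.4,fy=4.4,interpolation=cv2.INTER_CUBIC),alpha=1.5,beta=10)
a=f('top2',np.s_[165:235,225:405]); b=cv2.imread('pics/w2.png')[100:300,100:500]; b=cv2.resize(b,(a.shape[1]//1,280))
cv2.imwrite('pics/c2.png',np.vstack([a,b]))
```

```text
9.8 [ 0.59427391 -0.26218008  0.17370167] [-0.34212987 -0.19809594  0.35090892]
```

View pics/c2.png

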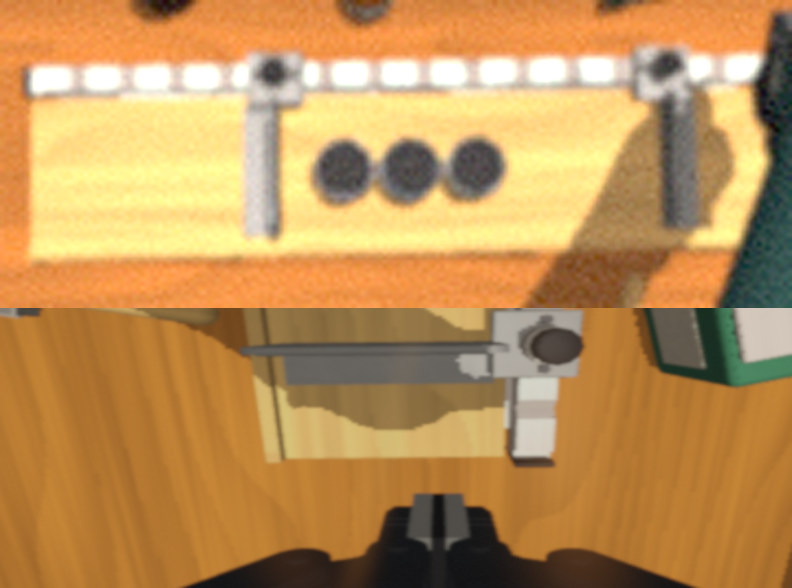

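The left knob at u=272 gives rack y of about +100, which is seated. The jars are unmoved at u=345/410/477, and the gripper is clear outside the right stop. Descending to push the right stop.

Emit:
drive_tool(rows=[[0, 0, -30, 0, 0, 0, 0], [0, 0, -60, 0, 0, 0, 0], [0, 0, -95, 0, 0, 0, 0], [0, 0, -126, 0, 0, 0, 0], [0, 8, -126, 0, 0, 0, 0]])

```text
time: 10.3
tool_pos: [0.5924, -0.2455, 0.0429]
eef_rot: [-179.6, -0.2, 90.0]
wrist_force: [-0.0, 0.6, -1.2]
opening: 0.001
```

Emit:
drive_tool(rows=[[0, 5, 0, 0, 0, 0, 0], [0, 10, 0, 0, 0, 0, 0], [0, 15, 0, 0, 0, 0, 0], [0, 20, 0, 0, 0, 0, 0], [0, 25, 0, 0, 0, 0, 0]])

```text
time: 10.8
tool_pos: [0.5953, -0.2228, 0.0473]
eef_rot: [179.9, 0.0, 90.0]
wrist_force: [-0.2, 0.3, 0.2]
opening: -0.001
```

Emit:
drive_tool(rows=[[0, 3, 0, 0, 0, 0, 0], [0, 6, 0, 0, 0, 0, 0], [0, 9, 0, 0, 0, 0, 0], [0, 12, 0, 0, 0, 0, 0], [0, 15, 0, 0, 0, 0, 0]])

```text
time: 11.3
tool_pos: [0.5946, -0.2086, 0.0464]
eef_rot: [180.0, 0.0, 90.0]
wrist_force: [0.2, -2.8, 1.9]
opening: 0.002
```

Emit:
drive_tool(rows=[[0, 4, 0, 0, 0, 0, 0], [0, 8, 0, 0, 0, 0, 0], [0, 12, 0, 0, 0, 0, 0], [0, 16, 0, 0, 0, 0, 0], [0, 20, 0, 0, 0, 0, 0]])

```text
time: 11.8
tool_pos: [0.5945, -0.1879, 0.046]
eef_rot: [-180.0, 0.0, 90.1]
wrist_force: [-0.2, -8.0, -1.6]
opening: 0.001
```

Emit:
drive_tool(rows=[[0, 4, 0, 0, 0, 0, 0], [0, 8, 0, 0, 0, 0, 0], [0, 12, 0, 0, 0, 0, 0], [0, 16, 0, 0, 0, 0, 0], [0, 20, 0, 0, 0, 0, 0]])

```text
time: 12.3
tool_pos: [0.5943, -0.1678, 0.046]
eef_rot: [-180.0, -0.0, 90.0]
wrist_force: [-1.1, -3.4, -1.8]
opening: -0.001
```

Emit:
drive_tool(rows=[[0, 4, 0, 0, 0, 0, 0], [0, 8, 0, 0, 0, 0, 0], [0, 12, 0, 0, 0, 0, 0], [0, 16, 0, 0, 0, 0, 0], [0, 20, 0, 0, 0, 0, 0]])

```text
time: 12.8
tool_pos: [0.5949, -0.1479, 0.0464]
eef_rot: [180.0, 0.0, 90.1]
wrist_force: [-0.8, -8.4, -2.0]
opening: 0.003
```

Emit:
drive_tool(rows=[[0, 2, 0, 0, 0, 0, 0], [0, 4, 0, 0, 0, 0, 0], [0, 6, 0, 0, 0, 0, 0], [0, 8, 0, 0, 0, 0, 0], [0, 10, 0, 0, 0, 0, 0]])

```text
time: 13.3
tool_pos: [0.5949, -0.1399, 0.0465]
eef_rot: [179.9, 0.1, 89.9]
wrist_force: [-0.5, -3.8, -1.3]
opening: -0.005
```

Emit:
drive_tool(rows=[[0, 2, 0, 0, 0, 0, 0], [0, 4, 0, 0, 0, 0, 0], [0, 6, 0, 0, 0, 0, 0], [0, 8, 0, 0, 0, 0, 0], [0, 10, 0, 0, 0, 0, 0]])

```text
time: 13.8
tool_pos: [0.5947, -0.1277, 0.0464]
eef_rot: [180.0, -0.0, 90.0]
wrist_force: [0.4, -2.5, 0.1]
opening: 0.001
```

Emit:
drive_tool(rows=[[0, 1, 0, 0, 0, 0, 0], [0, 2, 0, 0, 0, 0, 0], [0, 3, 0, 0, 0, 0, 0], [0, 4, 0, 0, 0, 0, 0], [0, 5, 0, 0, 0, 0, 0]])

```text
time: 14.3
tool_pos: [0.5947, -0.1232, 0.0463]
eef_rot: [180.0, 0.0, 90.0]
wrist_force: [-0.5, -2.5, 0.4]
opening: 0.004
```

Emit:
drive_tool(rows=[[0, 0.6, 0, 0, 0, 0, 0], [0, 1.2, 0, 0, 0, 0, 0], [0, 1.8, 0, 0, 0, 0, 0], [0, 2.4, 0, 0, 0, 0, 0], [0, 3, 0, 0, 0, 0, 0]])

```text
time: 14.8
tool_pos: [0.5947, -0.1201, 0.0464]
eef_rot: [180.0, 0.0, 90.0]
wrist_force: [-1.2, -2.2, 0.2]
opening: 0.004
```

Emit:
drive_tool(rows=[[0, 0.6, 0, 0, 0, 0, 0], [0, 1.2, 0, 0, 0, 0, 0], [0, 1.8, 0, 0, 0, 0, 0], [0, 2.4, 0, 0, 0, 0, 0], [0, 3, 0, 0, 0, 0, 0]])

```text
time: 15.3
tool_pos: [0.5947, -0.1171, 0.0463]
eef_rot: [-180.0, -0.0, 90.0]
wrist_force: [-0.7, -1.9, 1.3]
opening: 0.001
```

Emit:
drive_tool(rows=[[0, 0.4, 0, 0, 0, 0, 0], [0, 0.8, 0, 0, 0, 0, 0], [0, 1.2, 0, 0, 0, 0, 0], [0, 1.6, 0, 0, 0, 0, 0], [0, 2, 0, 0, 0, 0, 0]])

```text
time: 15.8
tool_pos: [0.5947, -0.1146, 0.0462]
eef_rot: [-180.0, -0.0, 90.0]
wrist_force: [0.3, -0.9, 0.7]
opening: -0.0
```

Emit:
drive_tool(rows=[[0, 0.3, 0, 0, 0, 0, 0], [0, 0.6, 0, 0, 0, 0, 0], [0, 0.9, 0, 0, 0, 0, 0], [0, 1.2, 0, 0, 0, 0, 0], [0, 1.5, 0, 0, 0, 0, 0]])

```text
time: 16.3
tool_pos: [0.5947, -0.1134, 0.0463]
eef_rot: [-180.0, -0.0, 90.0]
wrist_force: [0.1, -0.2, 0.6]
opening: 0.002
```

The force has gone to zero again. Retreating clear.

Emit:
drive_tool(rows=[[0, -10, 0, 0, 0, 0, 0], [0, -22, 10, 0, 0, 0, 0], [0, -25, 45, 0, 0, 0, 0], [0, -25, 90, 0, 0, 0, 0], [0, -25, 135, 0, 0, 0, 0]])

```text
time: 16.8
tool_pos: [0.594, -0.1408, 0.1832]
eef_rot: [-180.0, 0.1, 89.8]
wrist_force: [0.8, 0.7, 1.1]
opening: 0.006
```

Emit:
drive_tool(rows=[[-8, -45, 5, 0, 0, 0, 0], [-16, -90, 10, 0, 0, 0, 0], [-24, -135, 15, 0, 0, 0, 0], [-32, -180, 20, 0, 0, 0, 0], [-40, -225, 20, 0, 0, 0, 0]])

```text
time: 17.3
tool_pos: [0.5537, -0.3675, 0.2033]
eef_rot: [179.9, 0.1, 89.9]
wrist_force: [0.7, -0.3, -0.4]
opening: -0.002
```

Emit:
drive_tool(rows=[[0, -20, 0, 0, 0, 0, 0], [0, -20, 0, 0, 0, 0, 0], [0, -20, 0, 0, 0, 0, 0], [0, -20, 0, 0, 0, 0, 0], [0, -20, 0, 0, 0, 0, 0]])

```text
time: 17.8
tool_pos: [0.5556, -0.3813, 0.2011]
eef_rot: [-180.0, -0.1, 90.2]
wrist_force: [0.5, -0.6, -0.1]
opening: 0.004
```

Run:
```python
from h import *
snap('top','top3'); snap('scene','sc3'); s=robot.get_state(); print(s['time'],s['tool_pos'],s['wrist_force'])
a=cv2.resize(cv2.imread('pics/top3.png')[165:235,225:405],None,fx=4.4,fy=4.4,interpolation=cv2.INTER_CUBIC)
b=cv2.resize(cv2.imread('pics/sc3.png')[140:295,220:420],(372,288),interpolation=cv2.INTER_CUBIC)
b0=cv2.resize(cv2.imread('pics/scene0.png')[140:295,220:420],(372,288),interpolation=cv2.INTER_CUBIC)
b=np.hstack([b0,b]);b=cv2.copyMakeBorder(b,0,0,0,a.shape[1]-b.shape[1],cv2.BORDER_CONSTANT)
cv2.imwrite('pics/c3.png',cv2.convertScaleAbs(np.vstack([a,b]),alpha=1.5,beta=10))
```

```text
17.9 [ 0.55536812 -0.38192127  0.20124609] [ 0.09603157  0.44189239 -0.64447866]
```

View pics/c3.png

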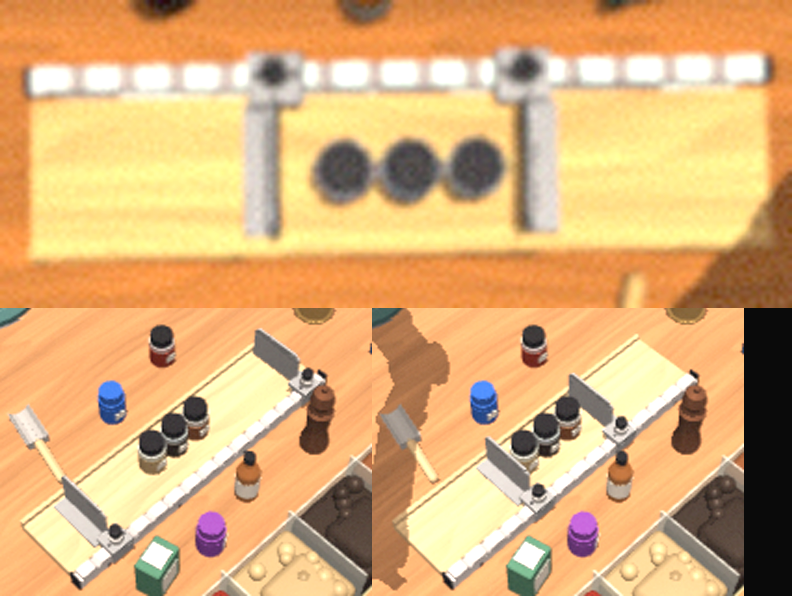

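The final view shows the knobs at u=272 and 525. Their midpoint, 398.5, matches the rail's, so the stops sit symmetrically at ±100. The jars are still at u=345/410/477, and nothing else has moved.

```bash
python3 -c "
from rig import robot; print(robot.finish_job())"
```

```text
the job is handed in; nothing more can be done
None
```

I pushed both stops along the rail with closed fingertips on their outer faces, left first and then right. Each ended in the notch at rack y = +100 mm (left) and -100 mm (right). In both cases the push force fell from about 2–3 N to zero as the catch drew in. The job was handed in at about 18 s, well under the 67 s limit.

- **Position:** in the last pictures the catch knobs measure about +100 and -98 mm (uncertain by 2–3 mm). They lie symmetrically about the middle of the rail.
- **Gaps:** about 27 mm on the left of the row and 14 mm on the right, so no 50 mm jar fits on either side.
- **Everything else:** the jars stand where they were, and nothing else in view moved. The arm finished clear of everything, with no contact force.
- **Limits of the checks:** I did not measure the catch heights directly; that they are seated rests on the force drop and the knob positions. No check failed or disagreed beyond those few millimetres.

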